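# Fetch a spare battery from the parts case behind the bench bottles

## Task

Three upright containers stand on their own coasters close in front of the clear-lidded parts case: move all three to the shallow black side tray, then flip the lid open past upright so that it stays open, take out the phone battery and lay it flat inside the white outline on the grey job mat, centred and lengthwise. Then shut the lid and put each container back in the middle of its own colour of coaster (green-topped dispenser on green, yellow-capped bottle on yellow, red can on red). Keep the containers upright, and set everything down rather than dropping it.

Things in the scene. Friction and masses are not known exactly. Their poses are not given: they have to be found in the camera images.
- dispenser: white plastic solvent dispenser bottle with a green band and a green pump top: round, 52 mm diameter up to 104 mm above its foot, then a shoulder, neck and a 43 mm wide green top; 126 mm high overall, about 0.2 kg. Origin: centre of its underside, z up.
- flux_bottle: amber glass bottle with a paper label and a yellow cap: round, 50 mm diameter up to 106 mm above its foot, then a shoulder and a 36 mm wide cap; 126 mm high overall, about 0.22 kg. Origin: centre of its underside, z up.
- cleaner_can: red spray can with a white nozzle: round, 53 mm diameter (55 mm over the seamed foot), body 116 mm high, 126 mm with the nozzle; about 0.24 kg. Origin: centre of its underside, z up.
- coaster_green: fixed round green coaster, 80 mm diameter, 3 mm thick, the place of the dispenser, which stands on it at the start. Origin: centre of its underside (on the blue bench mat); its top is 3 mm above.
- coaster_yellow: fixed round yellow coaster, 80 mm diameter, 3 mm thick, the place of the flux bottle, which stands on it at the start. Origin: centre of its underside; its top is 3 mm above. The three coasters lie in a row (90 mm apart, any order) along the front of the case, 43 mm from their centres to its front wall.
- coaster_red: fixed round red coaster, 80 mm diameter, 3 mm thick, the place of the spray can, which stands on it at the start. Origin: centre of its underside; its top is 3 mm above.
- side_tray: fixed shallow black tray, 280 mm (its x) by 120 mm (its y), walls 10 mm high and 3 mm thick, floor 3 mm thick; empty at the start, to the left or the right of the case. Origin: centre of its underside. The three containers fit side by side along its x, 85 mm apart.
- battery: black phone battery with silver label, 82 (x) by 42 (y) by 7 mm (z). Origin: centre of underside. Seen through the lid of the case, its x roughly along the case depth, on two foam ribs, underside 8 mm above the case floor (floor 4 mm thick, like the walls); fingers can reach down to the floor beside the middle of its long sides. A partition 62 mm left of the case middle fences off fixed parts.
- case_lid: clear lid of a fixed grey case (112 mm deep, 190 wide, 45 high). Origin: middle of the hinge line at the far rim, 45 mm above the bench mat. When shut, x points away from the robot, y along the hinge, z up. Turns about its +y, 0 to 1.75 rad, front edge up and over; falls shut by itself below 1.3 rad, stays open past 1.65. Black handle bar along y, 11 mm thick, 72 long, centre at x -104, z +40 mm.
- job_mat: fixed grey rubber mat with an opened phone and a white outline, 97 mm (x) by 62 mm (y), where the battery goes, long side along x, either way round. Origin: centre of the outline, on the mat's underside; its top is 3 mm above. The phone's nearest edge is 63 mm away along +x, 12 mm above the underside.
There are look-alikes about, which are no part of the job. Leave any purple or turquoise look-alike of the cleaner_can alone.

How it is judged (in metres and radians):
On the way, in this order (a step that is already met when the one before it is completed fails the run):
1. all three containers stand released in the side tray, the lid still shut (x of dispenser in the frame of side_tray between -0.125 and 0.125 m and y of dispenser in the frame of side_tray between -0.045 and 0.045 m and z of each of dispenser, flux_bottle, cleaner_can in the frame of side_tray below 0.012 m and angle between each of dispenser, flux_bottle, cleaner_can's own z axis and vertical below 0.1 rad and contact force between the fingers and dispenser below 0.05 N and linear speed of each of dispenser, flux_bottle, cleaner_can below 0.03 m/s and angular speed of each of dispenser, flux_bottle, cleaner_can below 0.3 rad/s and x of flux_bottle in the frame of side_tray between -0.125 and 0.125 m and y of flux_bottle in the frame of side_tray between -0.045 and 0.045 m and contact force between the fingers and flux_bottle below 0.05 N and x of cleaner_can in the frame of side_tray between -0.125 and 0.125 m and y of cleaner_can in the frame of side_tray between -0.045 and 0.045 m and contact force between the fingers and cleaner_can below 0.05 N and angle between case_lid's own z axis and vertical below 0.06 rad), for 0.2 s.
2. the lid stands open past upright (angle between case_lid's own z axis and vertical above 1.5 rad), for 0.2 s.
3. the battery lies flat, centred and lengthwise in the white outline on the job mat (horizontal distance between battery and job_mat below 0.014 m and angle between the x axis of battery and the x axis of job_mat, either way round below 0.2 rad and z of battery in the frame of job_mat below 0.008 m and angle between battery's own z axis and vertical below 0.1 rad and contact force between the fingers and battery below 0.05 N and linear speed of battery below 0.03 m/s and angular speed of battery below 0.3 rad/s), for 0.2 s.
4. the lid is shut again (angle between case_lid's own z axis and vertical below 0.06 rad), for 0.2 s.
At the end, for the whole second after the job is handed in: Each container upright (0.1 rad) on its own colour of coaster, centre within 14 mm; battery flat on the job mat, within 14 mm of the outline's centre and 0.2 rad of its long side; lid shut (0.06 rad); all released and at rest (all of step 3 and horizontal distance between dispenser and coaster_green below 0.014 m and z of dispenser in the frame of coaster_green below 0.01 m and angle between each of dispenser, flux_bottle, cleaner_can's own z axis and vertical below 0.1 rad and contact force between the fingers and dispenser below 0.05 N and linear speed of each of dispenser, flux_bottle, cleaner_can below 0.03 m/s and angular speed of each of dispenser, flux_bottle, cleaner_can below 0.3 rad/s and horizontal distance between flux_bottle and coaster_yellow below 0.014 m and z of flux_bottle in the frame of coaster_yellow below 0.01 m and contact force between the fingers and flux_bottle below 0.05 N and horizontal distance between cleaner_can and coaster_red below 0.014 m and z of cleaner_can in the frame of coaster_red below 0.01 m and contact force between the fingers and cleaner_can below 0.05 N and angle between case_lid's own z axis and vertical below 0.06 rad); the robot touches nothing.
It fails at once if a container is tipped over (more than 0.6 rad) (angle between any of dispenser, flux_bottle, cleaner_can's own z axis and vertical above 0.6 rad).
It fails at once if a container or the battery is dropped (over 0.6 m/s with no finger touching it) ((linear speed of dispenser above 0.6 m/s and contact force between the fingers and dispenser below 0.01 N) or (linear speed of flux_bottle above 0.6 m/s and contact force between the fingers and flux_bottle below 0.01 N) or (linear speed of cleaner_can above 0.6 m/s and contact force between the fingers and cleaner_can below 0.01 N) or (linear speed of battery above 0.6 m/s and contact force between the fingers and battery below 0.01 N)).
It also fails if it takes over 144 s, if anything falls off the work surface, if the arm or the gripper's body presses on something with over 40 N, if the wrist force passes 120 N, or if a joint passes its speed limit or range.

## Robot

A 6-joint arm with a two-finger parallel gripper is mounted at the origin on the work surface. World frame = base frame: x ahead of the robot, y to its left, z up, the work surface at z = 0. Lengths are in m, angles in degrees, forces in N, time in s.
With the tool pointing down it reaches from about 0.375 to 0.9 m from the base axis. Payload 3.1 kg.
Tool frame: the origin (TCP) lies on the centre line of the jaws, within the pads' length; the fingertips stand finger_overhang ahead of it and the grasp point (between the pads) lies 5 mm behind it (finger_overhang is the distance from the TCP to the fingertips, in m); z points along the fingers, y is the line along which they close (so a half turn about z gives the same grasp; the last joint's range is limited). The gripper opens to 87 mm and grips with 3 to 60 N. Pads are 19 mm wide; open, the fingers measure 117 mm over their backs; the gripper's body (75 mm by 190 mm) begins 51 mm behind the grasp point.
Start: joints at [54.517, 30.224, 82.088, -0, 67.689, -10.227], TCP at [0.267, 0.565, 0.237] pointing down, gripper open.
Joint ranges: [-176.69, 176.69], [-43.24, 126.21], [12.49, 139.97], [-82, 262], [0, 151.66], [-163.58, 163.58]. Speed limits (degrees/s): [159.86, 159.86, 180, 180, 180, 180].

## Interface

Orientations are given as a 3x3 rotation matrix whose columns are the frame's x, y, z axes.
In Python, from rig import read_state, capture, calibration, hand_in, finger_overhang gives the robot as it stands.
- The arm moves only by the tool send_rows, never from a script. Its argument "plan" is a list of rows, each a list of 5 numbers: the closure in counts, from 0 (fully open) to 255 (shut), then the shift along the tool's x, y, z in m, then the turn about the tool's z in rad. A call has 1 to 20 rows; each row shifts and turns the commanded pose from where the row before left it, along the tool's axes as they then stand; what a row does not reach is not made up. A row lasts 1/12 s, in which the tool goes at most 41.7 mm and 7.16 degrees, less where a joint would pass 70% of its speed; a pose out of reach is approached as far as the arm can. A call is refused whole if a number of a shift passes 0.0417 or a number of a turn 0.125, either way. A call with a gripper value outside its range is refused whole. The fingers move at their own pace and stop on an object; the grip force is fixed at half the most. Time passes only in rows, so rows that do not move let the fingers close. It gives the time, the measured TCP pose, the force, the opening and the grip force at its end, in the units of the state.
- read_state(): the state, without advancing time (a new reading comes with each control period).
- capture(name): name is "scene" or "top"; returns (picture, depth): 400x640x3 uint8, blue, green, red; 400x640 float32, m along the optical axis (not along the pixel's ray), 0 where there is no reading.
- calibration(name): a dict with "fx", "fy", "cx", "cy" (pixels), "dist_coeffs" ([k1, k2, p1, p2, k3] as OpenCV has them; the pictures are not rectified), "xyz" and "rotation" of the camera in the world. Camera axes: x right, y down, z forward; pixel columns grow to the right and rows downward; lengths in m; the calibration is good to about 2 mm. A picture is of the moment at which its call begins. calibration takes no time and is no camera call.
- hand_in(): hands the job in; it is judged then, once.
The state is a dict: "time_s": time; "joint_positions": joint angles; "qvel": joint speeds; "tau": joint torques, N m; "position": TCP position; "tcp_rot": TCP orientation; "force": force on the tool from outside, world axes, zero at the start; "moment": the same for the moment, N m; "opening": opening from 0.0 (shut) to 1.0 (fully open); "grasp_force": force on a finger pad.
Only numpy, scipy, OpenCV 4.12 (cv2) and the standard library are available. Lean on these libraries where they do the work, as an engineer would, in place of code of your own. Each camera call takes 0.05 s, during which the arm holds its last target. There are 200 camera calls.

## Working session

There is one attempt and no reset: what is moved stays moved. The work goes in short steps, Python scripts to look and compute and a tool call to move; the robot and the scene stay as the last step left them, time stands still between calls to the robot, and variables do not carry over. Pictures are saved under pics/ and viewed, at most 14 in all, crops included, and the job is handed in when it is done.

Besides the shell and the picture viewer there is one more tool, called after ">>>" as name([rows], argument=value, ...), one row to a line, values as JSON. send_rows: Moves the arm, as the interface text tells. Its arguments: {"type":"object","properties":{"plan":{"type":"array","items":{"type":"array","items":{"type":"number"}}}},"required":["plan"]}

```bash
ls; mkdir -p pics; cat > h.py <<'E'
import numpy as np, cv2
from rig import *
def cal(n):
    c=calibration(n);K=np.array([[c['fx'],0,c['cx']],[0,c['fy'],c['cy']],[0,0,1.]])
    return K,np.array(c['dist_coeffs'],float),np.array(c['xyz']),np.array(c['rotation'])
def ray(n,px,z):
    K,d,t,R=cal(n)
    p=cv2.undistortPoints(np.array(px,float).reshape(-1,1,2),K,d).reshape(-1,2)
    r=np.c_[p,np.ones(len(p))]@R.T
    return t+r*((z-t[2])/r[:,2])[:,None]
def cloud(n,depth):
    K,d,t,R=cal(n);v,u=np.mgrid[:400,:640]
    p=cv2.undistortPoints(np.c_[u.ravel(),v.ravel()].astype(float).reshape(-1,1,2),K,d).reshape(-1,2)
    z=depth.ravel()[:,None]
    return (t+(np.c_[p,np.ones(len(p))]*z)@R.T).reshape(400,640,3)
def proj(n,X):
    K,d,t,R=cal(n)
    return cv2.projectPoints((np.array(X,float).reshape(-1,3)-t)@R,np.zeros(3),np.zeros(3),K,d)[0].reshape(-1,2)
E
python3 - <<'E'
from h import *
for n in('scene','top'):
    p,d=capture(n);cv2.imwrite(f'pics/{n}0.png',p);np.savez(f'{n}0.npz',p=p,d=d)
    c=calibration(n);print(n,np.round(c['xyz'],3),np.round(c['rotation'],3).tolist(),c['fx'])
s=read_state();print(finger_overhang,s['position'],np.round(s['tcp_rot'],3).tolist(),s['time_s'],s['opening'])
E
```

```text
pics
scene [1.039 0.292 0.57 ] [[-0.494, 0.569, -0.657], [0.869, 0.311, -0.385], [-0.015, -0.762, -0.648]] 366.91658932786197
top [ 2.930e-01 -1.000e-03  1.134e+00] [[0.027, -0.979, 0.2], [-1.0, -0.027, 0.006], [-0.0, -0.2, -0.98]] 496.84368462906946
0.014 [0.26624484 0.56474581 0.2356546 ] [[-0.904, 0.427, -0.001], [0.427, 0.904, -0.002], [0.0, -0.002, -1.0]] 0.1 0.9995280956661593
```

View pics/top0.png

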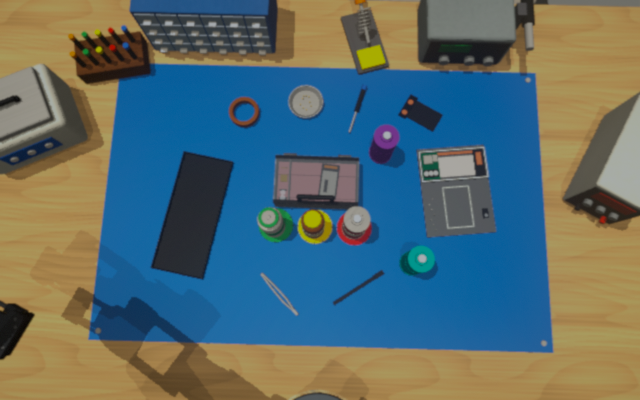

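View pics/scene0.png

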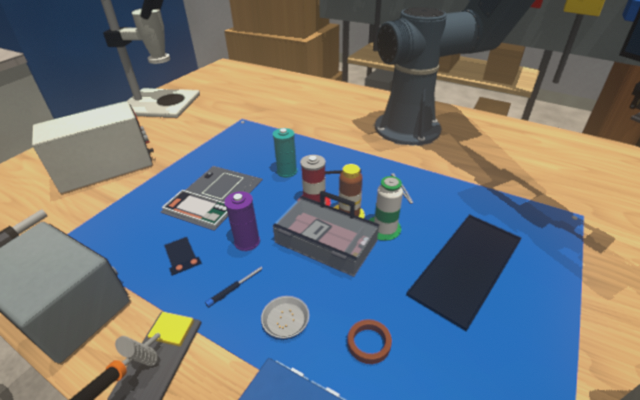

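Top view: dispenser (270,220), flux bottle (315,222) and red can (355,222) stand in front of the case (317,182). The battery is at (329,181), the tray at (193,215) and the outline at (458,207). Look-alikes are the purple can (384,143), the teal can (420,260) and a black card (420,112). I choose the red can at (355,222) and the battery inside the case.

```bash
python3 - <<'E'
from h import *
f=np.load('top0.npz');p,d=f['p'],f['d'];C=cloud('top',d)
g=np.load('scene0.npz');CS=cloud('scene',g['d'])
print('matz',np.median(C[300:330,200:230,2]),np.median(C[300:330,450:480,2]), 'scene',np.median(CS[340:360,480:500,2]))
hsv=cv2.cvtColor(p,cv2.COLOR_BGR2HSV);Z=C[...,2]
def m(lo,hi,box):
    k=cv2.inRange(hsv,lo,hi);o=np.zeros_like(k);a,b,c,e=box;o[b:e,a:c]=k[b:e,a:c];return o
# container tops: points z>0.08
for n,b in dict(disp=(250,195,296,245),flux=(296,200,335,245),red=(335,200,380,250)).items():
    k=np.zeros((400,640),bool);k[b[1]:b[3],b[0]:b[2]]=1
    for lo,hi in((.118,.14),(.105,.118)):
        q=C[k&(Z>lo)&(Z<hi)]
        if len(q)>5:
            (c,r)=cv2.minEnclosingCircle(q[:,:2].astype(np.float32));print(n,lo,len(q),np.round(c,4),round(r,4),'zmed',np.median(q[:,2]).round(4))
# coasters
for n,lo,hi,b in(('green',(45,120,60),(75,255,255),(250,195,298,250)),('yellow',(22,150,100),(35,255,255),(290,195,336,250)),('red',(0,150,80),(8,255,255),(332,195,380,250))):
    k=m(lo,hi,b);k[(Z>.02)]=0
    v,u=np.nonzero(k);w=ray('top',np.c_[u,v],.004)
    c,r=cv2.minEnclosingCircle(w[:,:2].astype(np.float32));print(n,len(v),np.round(c,4),round(r,4),np.median(Z[k>0]))
# tray
k=m((0,0,0),(180,255,60),(140,140,245,290));c=max(cv2.findContours(k,0,1)[0],key=cv2.contourArea)
bx=cv2.boxPoints(cv2.minAreaRect(c));print('tray',bx.tolist(),np.round(ray('top',bx,.008)[:,:2],4).tolist())
w=ray('top',c.reshape(-1,2),.008)[:,:2].astype(np.float32);print(cv2.minAreaRect(w))
big=cv2.resize(p[135:255,245:385],None,fx=5,fy=5,interpolation=cv2.INTER_CUBIC);cv2.imwrite('pics/case.png',big[:600])
big=cv2.resize(p[140:245,405:505],None,fx=5,fy=5,interpolation=cv2.INTER_CUBIC);cv2.imwrite('pics/job.png',big)
E
```

```text
matz 0.002836801672907119 0.0025568025482874956 scene 0.0018558062737081826
disp 0.118 337 [0.4607 0.1139] 0.0213 zmed 0.1296
disp 0.105 135 [0.4604 0.1141] 0.0259 zmed 0.111
flux 0.118 276 [0.4582 0.023 ] 0.0217 zmed 0.1309
flux 0.105 166 [0.4591 0.0237] 0.025 zmed 0.1135
red 0.118 542 [ 0.463 -0.068] 0.0275 zmed 0.123
red 0.105 13 [ 0.4612 -0.0678] 0.0255 zmed 0.11
green 278 [0.4643 0.1095] 0.0378 0.0054037161873264905
yellow 324 [0.4635 0.0205] 0.0388 0.005398804124965295
red 66 [ 0.4588 -0.0556] 0.0284 0.005880000976458799
tray [[151.3289031982422, 266.56231689453125], [182.07054138183594, 149.18511962890625], [232.40370178222656, 162.36761474609375], [201.6620635986328, 279.74481201171875]] [[0.3607, 0.3846], [0.6376, 0.3385], [0.6086, 0.2176], [0.3345, 0.2691]]
((0.48481500148773193, 0.3012329638004303), (0.11862541735172272, 0.27614501118659973), 79.35183715820312)
```

View pics/case.png

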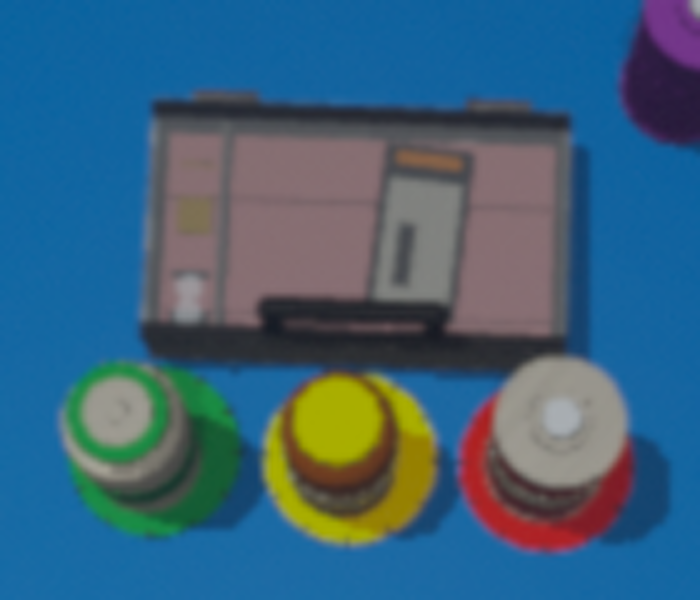

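View pics/job.png

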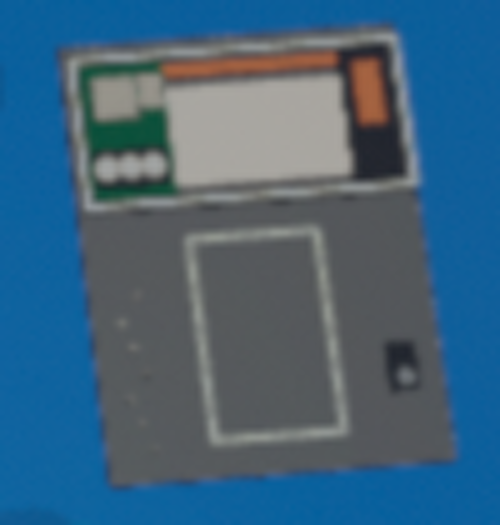

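The crops confirm the choices: battery at about (329,182), lying under the handle side of the lid, and outline centre at about (458,207). I'll start with the approach to the dispenser.

>>> send_rows([
  [50,0,0,0,-0.11],
  [50,0,0,0,-0.11],
  [50,0,0,0,-0.11],
  [50,0,0,0,-0.11],
  [50,-0.013,-0.03,0,0],
  [50,-0.013,-0.03,0,0],
  [50,-0.013,-0.03,0,0],
  [50,-0.013,-0.03,0,0],
  [50,-0.013,-0.03,0,0],
  [50,-0.013,-0.03,0,0],
  [50,-0.013,-0.03,0,0],
  [50,-0.013,-0.03,0,0],
  [50,-0.013,-0.03,0,0],
  [50,-0.013,-0.03,0,0],
  [50,-0.013,-0.03,0,0],
  [50,-0.013,-0.03,0,0],
  [50,-0.013,-0.03,0,0],
  [50,-0.013,-0.03,0,0],
  [50,-0.013,-0.03,0,0],
  [50,0,0,0,0],
])

```text
time_s: 1.77
position: [0.4644, 0.1106, 0.2366]
tcp_rot: [[-1.0, 0.006, 0.003], [0.006, 1.0, -0.002], [-0.003, -0.002, -1.0]]
force: [-0.4, 0.7, 1.2]
opening: 0.808
grasp_force: 0.0
```

```bash
python3 - <<'E'
from h import *
px=np.array([(190,238),(320,229),(345,430),(213,442)])/5+[405,140]-.4
w=ray('top',px,.005)[:,:2];print('outline',w.mean(0).round(4),[np.degrees(np.arctan2(*(a-b)[::-1])).round(1) for a,b in((w[0],w[3]),(w[1],w[2]))],np.linalg.norm(w[0]-w[3]),np.linalg.norm(w[0]-w[1]))
h=np.array([(262,308),(448,318),])/5+[245,135]-.4;print('handle',ray('top',h,.088)[:,:2].round(4).tolist())
h=np.array([(155,105),(570,118)])/5+[245,135]-.4;print('hinge edge',ray('top',h,.047)[:,:2].round(4).tolist())
f=np.load('top0.npz');C=cloud('top',f['d']);Z=C[...,2]
k=np.zeros((400,640),bool);k[188:205,290:340]=1;q=C[k&(Z>.07)&(Z<.1)];print(len(q),q.min(0),q.max(0),q.mean(0))
s=read_state();print(np.round(s['tcp_rot'],3).tolist(),s['position'].round(4))
E
```

```text
outline [ 0.5183 -0.3101] [np.float64(5.1), np.float64(5.1)] 0.09616806740103137 0.06099232282892456
handle [[0.5146, 0.0583], [0.5124, -0.0218]]
hinge edge [[0.6163, 0.1128], [0.6154, -0.076]]
203 [ 0.5086256  -0.02142373  0.07052247] [0.51992845 0.06043924 0.09807623] [0.51340067 0.01996014 0.09129342]
[[-1.0, 0.006, 0.003], [0.006, 1.0, -0.002], [-0.003, -0.002, -1.0]] [0.4644 0.1106 0.2366]
```

>>> send_rows([
  [50,0.004,0.0035,0,0],
  [50,0,0,0.03,0],
  [50,0,0,0.03,0],
  [50,0,0,0.03,0],
  [50,0,0,0.03,0],
  [50,0,0,0.02,0],
  [50,0,0,0.0135,0],
  [50,0,0,0,0],
  [255,0,0,0,0],
  [255,0,0,0,0],
  [255,0,0,0,0],
  [255,0,0,0,0],
  [255,0,0,0,0],
  [255,0,0,0,0],
])

```text
time_s: 2.93
position: [0.458, 0.1187, 0.0841]
tcp_rot: [[-1.0, 0.001, 0.002], [0.001, 1.0, 0.0], [-0.002, 0.0, -1.0]]
force: [0.1, 0.2, 5.5]
opening: 0.596
grasp_force: 30.6
```

>>> send_rows([
  [255,0,0,-0.015,0],
  [255,0,0,-0.02,0],
  [255,-0.008,0.012,0,0],
  [255,-0.015,0.024,0,0],
  [255,-0.02,0.03,0,0],
  [255,-0.02,0.03,0,0],
  [255,-0.02,0.03,0,0],
  [255,-0.015,0.024,0,0],
  [255,-0.01,0.017,0,0],
  [255,0,0,0,0],
  [255,0,0,0,0],
  [255,0,0,0,0],
  [255,0,0,0.015,0],
  [255,0,0,0.01,0],
  [255,0,0,0.005,0],
  [255,0,0,0,0],
])

```text
time_s: 4.27
position: [0.5637, 0.2842, 0.0863]
tcp_rot: [[-1.0, 0.002, -0.004], [0.002, 1.0, -0.001], [0.004, -0.001, -1.0]]
force: [0.1, -0.4, -1.9]
opening: 0.593
grasp_force: 30.4
```

>>> send_rows([
  [255,0,0,0.002,0],
  [255,0,0,0,0],
  [255,0,0,0,0],
])

```text
time_s: 4.52
position: [0.5657, 0.2855, 0.0864]
tcp_rot: [[-1.0, 0.001, 0.001], [0.001, 1.0, 0.0], [-0.001, 0.0, -1.0]]
force: [1.1, 0.4, -1.5]
opening: 0.592
grasp_force: 30.4
```

>>> send_rows([
  [255,0,0,0.002,0],
  [255,0,0,0.001,0],
  [255,0,0,0,0],
  [255,0,0,0,0],
])

```text
time_s: 4.85
position: [0.5661, 0.2856, 0.0841]
tcp_rot: [[-1.0, 0.001, 0.002], [0.001, 1.0, 0.0], [-0.002, 0.0, -1.0]]
force: [-0.1, -1.3, 4.7]
opening: 0.593
grasp_force: 30.5
```

>>> send_rows([
  [50,0,0,0,0],
  [50,0,0,0,0],
  [50,0,0,0,0],
  [50,0,0,-0.015,0],
  [50,0,0,-0.03,0],
  [50,0,0,-0.035,0],
  [50,0.008,-0.02,0,0],
  [50,0.014,-0.034,0,0],
  [50,0.014,-0.034,0,0],
  [50,0.014,-0.034,0,0],
  [50,0.014,-0.034,0,0],
  [50,0.014,-0.034,0,0],
  [50,0.014,-0.034,0,0],
  [50,0.009,-0.022,0,0],
  [50,0.006,-0.016,0,0],
  [50,0,0,0,0],
  [50,0,0,0,0],
  [50,0,0,0,0],
])

```text
time_s: 6.35
position: [0.4587, 0.024, 0.1631]
tcp_rot: [[-1.0, 0.001, 0.001], [0.001, 1.0, 0.0], [-0.001, 0.0, -1.0]]
force: [0.2, 0.1, -0.3]
opening: 0.807
grasp_force: 0.0
```

```bash
python3 - <<'E'
from h import *
p,d=capture('top');cv2.imwrite('pics/top1.png',p);C=cloud('top',d);Z=C[...,2]
f=np.load('top0.npz')['p']
hsv=cv2.cvtColor(p,cv2.COLOR_BGR2HSV)
k=cv2.inRange(hsv,(45,120,60),(75,255,255));k[:195]=0;k[250:]=0;k[:,:250]=0;k[:,298:]=0
n=cv2.findContours(k,0,1)[0];c=max(n,key=cv2.contourArea);print(len(c),cv2.contourArea(c))
w=ray('top',c.reshape(-1,2),.005)[:,:2].astype(np.float32);print('green',cv2.minEnclosingCircle(w))
k=np.zeros((400,640),bool);k[140:290,140:245]=1
q=C[k&(Z>.1)&(Z<.135)];print('disp',cv2.minEnclosingCircle(q[:,:2].astype(np.float32)))
E
```

```text
Traceback (most recent call last):
ValueError: max() iterable argument is empty
```

View pics/top1.png

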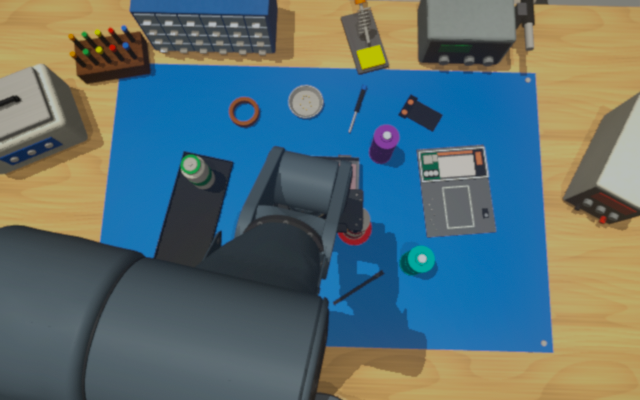

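The dispenser stands at the far end of the tray (195,170), and the arm hides the row of coasters. Next is the flux bottle.

>>> send_rows([
  [50,0,0,0.025,0],
  [50,0,0,0.03,0],
  [50,0,0,0.015,0],
  [50,0,0,0.009,0],
  [50,0,0,0,0],
  [255,0,0,0,0],
  [255,0,0,0,0],
  [255,0,0,0,0],
  [255,0,0,0,0],
  [255,0,0,0,0],
  [255,0,0,0,0],
])

```text
time_s: 7.32
position: [0.4589, 0.0234, 0.0849]
tcp_rot: [[-1.0, 0.001, 0.002], [0.001, 1.0, -0.0], [-0.002, -0.0, -1.0]]
force: [0.1, -0.5, 4.4]
opening: 0.571
grasp_force: 30.0
```

>>> send_rows([
  [255,0,0,-0.015,0],
  [255,0,0,-0.02,0],
  [255,-0.001,0.013,0,0],
  [255,-0.003,0.028,0,0],
  [255,-0.003,0.034,0,0],
  [255,-0.003,0.034,0,0],
  [255,-0.003,0.034,0,0],
  [255,-0.003,0.034,0,0],
  [255,-0.003,0.034,0,0],
  [255,-0.003,0.032,0,0],
  [255,-0.002,0.02,0,0],
  [255,-0.002,0.014,0,0],
  [255,0,0,0,0],
  [255,0,0,0,0],
  [255,0,0,0,0],
  [255,0,0,0.015,0],
  [255,0,0,0.01,0],
  [255,0,0,0.006,0],
  [255,0,0,0,0],
  [255,0,0,0,0],
])

```text
time_s: 8.98
position: [0.4841, 0.2998, 0.0876]
tcp_rot: [[-1.0, 0.002, -0.002], [0.002, 1.0, -0.001], [0.002, -0.001, -1.0]]
force: [0.1, 0.7, -1.8]
opening: 0.568
grasp_force: 29.9
```

>>> send_rows([
  [255,0,0,0.002,0],
  [255,0,0,0.001,0],
  [255,0,0,0.001,0],
  [255,0,0,0,0],
  [255,0,0,0,0],
])

```text
time_s: 9.4
position: [0.4848, 0.3006, 0.0849]
tcp_rot: [[-1.0, 0.0, 0.001], [0.0, 1.0, 0.0], [-0.001, 0.0, -1.0]]
force: [-1.2, -1.7, 4.0]
opening: 0.571
grasp_force: 30.0
```

>>> send_rows([
  [50,0,0,0,0],
  [50,0,0,0,0],
  [50,0,0,0,0],
  [50,0,0,-0.015,0],
  [50,0,0,-0.03,0],
  [50,0,0,-0.035,0],
  [50,0.002,-0.02,0,0],
  [50,0.002,-0.036,0,0],
  [50,0.002,-0.036,0,0],
  [50,0.002,-0.036,0,0],
  [50,0.002,-0.036,0,0],
  [50,0.002,-0.036,0,0],
  [50,0.002,-0.036,0,0],
  [50,0.002,-0.036,0,0],
  [50,0.002,-0.036,0,0],
  [50,0.002,-0.036,0,0],
  [50,0.002,-0.025,0,0],
  [50,0,0,0,0],
  [50,0,0,0,0],
  [50,0,0,0,0],
])

```text
time_s: 11.07
position: [0.4618, -0.0679, 0.1639]
tcp_rot: [[-1.0, 0.001, -0.001], [0.001, 1.0, 0.001], [0.001, 0.001, -1.0]]
force: [0.0, -0.1, -0.6]
opening: 0.807
grasp_force: 0.0
```

>>> send_rows([
  [50,0,0,0.025,0],
  [50,0,0,0.03,0],
  [50,0,0,0.015,0],
  [50,0,0,0.009,0],
  [50,0,0,0,0],
  [255,0,0,0,0],
  [255,0,0,0,0],
  [255,0,0,0,0],
  [255,0,0,0,0],
  [255,0,0,0,0],
  [255,0,0,0,0],
])

```text
time_s: 11.98
position: [0.4629, -0.0687, 0.086]
tcp_rot: [[-1.0, 0.001, 0.002], [0.001, 1.0, -0.001], [-0.002, -0.001, -1.0]]
force: [0.2, 0.3, 5.5]
opening: 0.604
grasp_force: 30.0
```

>>> send_rows([
  [255,0,0,-0.015,0],
  [255,0,0,-0.02,0],
  [255,0.003,0.015,0,0],
  [255,0.005,0.03,0,0],
  [255,0.006,0.036,0,0],
  [255,0.006,0.036,0,0],
  [255,0.006,0.036,0,0],
  [255,0.006,0.036,0,0],
  [255,0.006,0.036,0,0],
  [255,0.006,0.036,0,0],
  [255,0.006,0.036,0,0],
  [255,0.006,0.036,0,0],
  [255,0.003,0.03,0,0],
  [255,0.002,0.022,0,0],
  [255,0,0,0,0],
  [255,0,0,0,0],
  [255,0,0,0,0],
])

```text
time_s: 13.4
position: [0.4007, 0.3159, 0.1197]
tcp_rot: [[-1.0, 0.0, -0.002], [0.0, 1.0, -0.001], [0.002, -0.001, -1.0]]
force: [-0.4, -0.4, -2.9]
opening: 0.599
grasp_force: 30.0
```

>>> send_rows([
  [255,0,0,0.015,0],
  [255,0,0,0.011,0],
  [255,0,0,0.005,0],
  [255,0,0,0.002,0],
  [255,0,0,0.001,0],
  [255,0,0,0.001,0],
  [255,0,0,0,0],
  [255,0,0,0,0],
])

```text
time_s: 14.07
position: [0.4011, 0.3156, 0.086]
tcp_rot: [[-1.0, 0.001, -0.001], [0.001, 1.0, -0.001], [0.001, -0.001, -1.0]]
force: [-1.6, -5.0, 6.1]
opening: 0.605
grasp_force: 30.0
```

>>> send_rows([
  [50,0,0,0,0],
  [50,0,0,0,0],
  [50,0,0,0,0],
  [50,0,0,-0.015,0],
  [50,0,0,-0.03,0],
  [50,0,0,-0.035,0],
  [50,0,0,-0.02,0],
  [50,0,0,0,0],
  [50,0,0,0,0],
])

```text
time_s: 14.82
position: [0.4024, 0.3173, 0.1863]
tcp_rot: [[-1.0, 0.001, 0.004], [0.001, 1.0, 0.002], [-0.004, 0.002, -1.0]]
force: [-0.7, 0.0, 0.1]
opening: 0.802
grasp_force: 0.0
```

```bash
python3 - <<'E'
from h import *
p,d=capture('top');cv2.imwrite('pics/top2.png',p);C=cloud('top',d);Z=C[...,2]
hsv=cv2.cvtColor(p,cv2.COLOR_BGR2HSV)
for n,lo,hi,b in(('green',(45,120,40),(75,255,255),(250,200,298,250)),('yellow',(22,150,70),(35,255,255),(290,200,336,250)),('red',(0,150,60),(8,255,255),(332,200,380,250))):
    k=cv2.inRange(hsv,lo,hi);o=np.zeros_like(k);o[b[1]:b[3],b[0]:b[2]]=k[b[1]:b[3],b[0]:b[2]]
    cs=cv2.findContours(o,0,1)[0]
    if not cs: print(n,'none');continue
    c=max(cs,key=cv2.contourArea)
    w=ray('top',c.reshape(-1,2),.005)[:,:2].astype(np.float32);print(n,cv2.contourArea(c),cv2.minEnclosingCircle(w),cv2.fitEllipse(w))
k=np.zeros((400,640),bool);k[188:205,290:340]=1;q=C[k&(Z>.085)&(Z<.1)];print('bar',len(q),q.min(0),q.max(0),q.mean(0))
p,d=capture('scene');cv2.imwrite('pics/scene2.png',p)
E
```

```text
green 782.0 ((0.4640319049358368, 0.10941838473081589), 0.037886153906583786) ((0.46396374702453613, 0.10982954502105713), (0.0722845271229744, 0.07355162501335144), 81.25206756591797)
yellow 812.5 ((0.46365007758140564, 0.019996635615825653), 0.038540106266736984) ((0.46339312195777893, 0.0198209211230278), (0.07359731942415237, 0.07497084885835648), 102.8974838256836)
red 353.0 ((0.46368318796157837, -0.06701697409152985), 0.03503948450088501) ((0.4673462510108948, -0.05843488499522209), (0.04223811253905296, 0.06679270416498184), 67.00027465820312)
bar 190 [ 0.50857217 -0.02136948  0.08535136] [0.51996222 0.06034679 0.09733781] [0.5136113  0.01997367 0.09229334]
```

View pics/scene2.png

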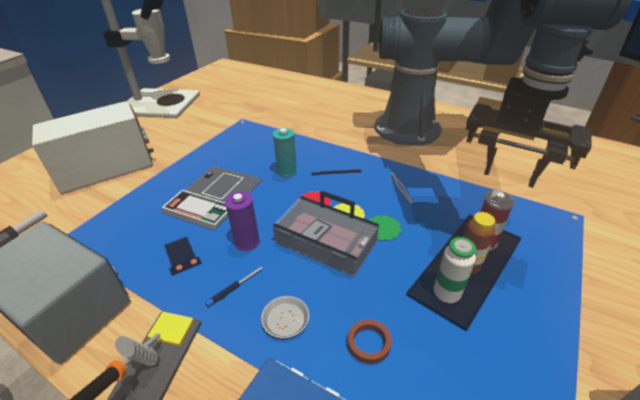

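All three stand upright in the tray, (500,205), (480,235) and (458,265), and the lid is shut. I'll turn the gripper and go to the handle.

>>> send_rows([
  [182,0,0,0,0.12],
  [182,0,0,0,0.12],
  [182,0,0,0,0.12],
  [182,0,0,0,0.12],
  [182,0,0,0,0.12],
  [182,0,0,0,0.12],
  [182,0,0,0,0.12],
  [182,0,0,0,0.12],
  [182,0,0,0,0.12],
  [182,0,0,0,0.12],
  [182,0,0,0,0.12],
  [182,0,0,0,0.12],
  [182,0,0,0,0.12],
  [182,0,0,0,0.01],
  [182,0,0,0,0],
  [182,0,0,0,0],
])

```text
time_s: 16.25
position: [0.4009, 0.3164, 0.1841]
tcp_rot: [[-0.003, 1.0, -0.002], [1.0, 0.002, -0.001], [-0.001, -0.002, -1.0]]
force: [-0.7, 0.3, 0.0]
opening: 0.284
grasp_force: 0.0
```

>>> send_rows([
  [182,-0.017,0.005,0,0],
  [182,-0.03,0.012,0,0],
  [182,-0.035,0.014,0,0],
  [182,-0.035,0.014,0,0],
  [182,-0.035,0.014,0,0],
  [182,-0.035,0.014,0,0],
  [182,-0.035,0.014,0,0],
  [182,-0.035,0.012,0,0],
  [182,-0.025,0.008,0,0],
  [182,-0.015,0.004,0,0],
  [182,0,0,0,0],
  [182,0,0,0,0],
  [182,0,0,0,0],
])

```text
time_s: 17.33
position: [0.5116, 0.0203, 0.1847]
tcp_rot: [[-0.001, 1.0, -0.001], [1.0, 0.001, 0.001], [0.001, -0.001, -1.0]]
force: [0.3, 0.1, -0.4]
opening: 0.286
grasp_force: 0.0
```

```bash
python3 - <<'E'
import numpy as np
t=np.radians(np.r_[0:99:5.444,98]);b=1e-3*np.c_[-104*np.cos(t)+40*np.sin(t),104*np.sin(t)+40*np.cos(t)]
print(len(t)-1,np.diff(np.round(b,4),axis=0).round(4).tolist(),b[0],b[-1])
E
```

```text
19 [[0.0043, 0.0097], [0.0051, 0.0092], [0.006, 0.0087], [0.0069, 0.0081], [0.0075, 0.0074], [0.0082, 0.0067], [0.0089, 0.0059], [0.0093, 0.0049], [0.0098, 0.0041], [0.0101, 0.0032], [0.0103, 0.0021], [0.0105, 0.0012], [0.0106, 0.0002], [0.0106, -0.0009], [0.0104, -0.0018], [0.0102, -0.0028], [0.0099, -0.0038], [0.0095, -0.0047], [0.0, 0.0]] [-0.104  0.04 ] [0.05408473 0.09742096]
```

>>> send_rows([
  [182,0,0.002,0.02,0],
  [182,0,0,0.03,0],
  [182,0,0,0.03,0],
  [182,0,0,0.018,0],
  [182,0,0,0.01,0],
  [182,0,0,0,0],
  [182,0,0,0,0],
  [182,0,0,0,0],
])

```text
time_s: 18.0
position: [0.5152, 0.0201, 0.0781]
tcp_rot: [[-0.001, 1.0, 0.002], [1.0, 0.001, -0.0], [-0.0, 0.002, -1.0]]
force: [-0.0, 0.3, -0.4]
opening: 0.283
grasp_force: 0.0
```

>>> send_rows([
  [182,0,0.005,0,0],
  [182,0,0.0045,-0.0095,0],
  [182,0,0.005,-0.009,0],
  [182,0,0.006,-0.0085,0],
  [182,0,0.007,-0.008,0],
  [182,0,0.0075,-0.0075,0],
  [182,0,0,0,0],
  [182,0,0,0,0],
])

```text
time_s: 18.67
position: [0.5475, 0.0199, 0.1212]
tcp_rot: [[-0.0, 1.0, -0.003], [1.0, 0.0, 0.0], [0.0, -0.003, -1.0]]
force: [-3.2, -0.2, 2.3]
opening: 0.289
grasp_force: 2.0
```

```bash
python3 - <<'E'
from h import *
p,d=capture('scene');cv2.imwrite('pics/scene3.png',cv2.resize(p[140:290,230:430],None,fx=3,fy=3))
E
```

```text
(no output)
```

View pics/scene3.png

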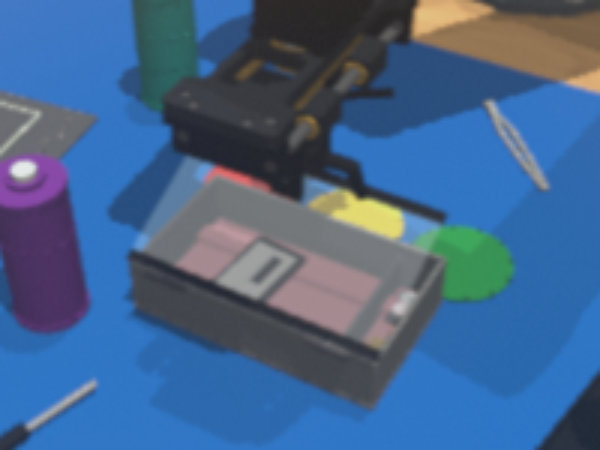

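The lid is about 25° up with the bar between the fingers. I'll continue the arc.

>>> send_rows([
  [182,0,0.008,-0.007,0],
  [182,0,0.009,-0.006,0],
  [182,0,0.009,-0.005,0],
  [182,0,0.01,-0.004,0],
  [182,0,0.01,-0.003,0],
  [182,0,0.01,-0.002,0],
  [182,0,0.011,-0.001,0],
  [182,0,0.011,0,0],
  [182,0,0.0105,0.001,0],
  [182,0,0.0105,0.002,0],
  [182,0,0.01,0.003,0],
  [182,0,0.01,0.004,0],
  [182,0,0.009,0.004,0],
  [182,0,0,0,0],
  [182,0,0,0,0],
])

```text
time_s: 19.97
position: [0.6778, 0.0196, 0.1336]
tcp_rot: [[-0.0, 1.0, 0.001], [1.0, 0.0, -0.0], [-0.0, 0.001, -1.0]]
force: [-1.1, 0.0, -0.1]
opening: 0.288
grasp_force: 0.0
```

>>> send_rows([
  [182,0,0,-0.02,0],
  [182,0,0,-0.03,0],
  [182,0,0,-0.03,0],
  [182,0,0,-0.02,0],
  [182,0.02,-0.015,0,-0.02],
  [182,0.035,-0.02,0,0],
  [182,0.035,-0.02,0,0],
  [182,0.035,-0.02,0,0],
  [182,0.035,-0.02,0,0],
  [182,0.035,-0.02,0,0],
  [182,0.035,-0.02,0,0],
  [182,0.035,-0.02,0,0],
  [182,0.035,-0.02,0,0],
  [182,0.02,-0.02,0,0],
  [182,0,0,0,0],
  [182,0,0,0,0],
])

```text
time_s: 21.3
position: [0.4747, 0.337, 0.234]
tcp_rot: [[-0.024, 1.0, 0.0], [1.0, 0.024, -0.0], [-0.0, 0.0, -1.0]]
force: [0.8, 0.7, 0.1]
opening: 0.285
grasp_force: 0.0
```

```bash
python3 - <<'E'
from h import *
p,d=capture('top');np.savez('top4.npz',p=p,d=d)
cv2.imwrite('pics/case4.png',cv2.resize(p[130:250,245:385],None,fx=5,fy=5,interpolation=cv2.INTER_CUBIC))
E
```

```text
(no output)
```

View pics/case4.png

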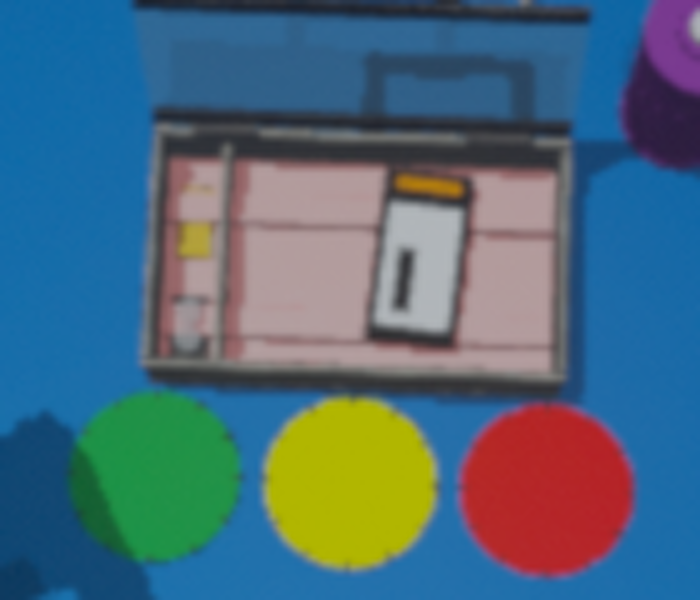

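The lid stays open. Battery corners in the crop are (390,168), (472,175), (455,346) and (368,335), and all three coasters are clear.

```bash
python3 - <<'E'
from h import *
f=np.load('top4.npz');p,d=f['p'],f['d'];C=cloud('top',d)
px=np.array([(390,168),(472,175),(455,346),(368,335)])/5+[245,130]-.4
w=ray('top',px,.021)[:,:2];c=w.mean(0);print('bat',c.round(4),[np.degrees(np.arctan2(*(a-b)[::-1])).round(1) for a,b in((w[0],w[3]),(w[1],w[2]))],np.linalg.norm(w[0]-w[3]),np.linalg.norm(w[1]-w[2]),np.linalg.norm(w[0]-w[1]))
print('z',np.median(C[175:190,325:331,2]))
px=np.array([(147,135),(572,143)])/5+[245,130]-.4
print('side walls',ray('top',px,.047)[:,:2])
for n,lo,hi in(('green',(45,120,40),(75,255,255)),('yellow',(22,150,70),(35,255,255)),('red',(0,150,60),(8,255,255))):
    k=cv2.inRange(cv2.cvtColor(p,cv2.COLOR_BGR2HSV),lo,hi);k[:205]=0;k[250:]=0;k[:,:250]=0;k[:,380:]=0
    cc=max(cv2.findContours(k,0,1)[0],key=cv2.contourArea);q=ray('top',cc.reshape(-1,2),.005)[:,:2].astype(np.float32);print(n,cv2.minEnclosingCircle(q))
s=read_state();print(s['joint_positions'].round(1))
E
```

```text
bat [ 0.5674 -0.0099] [np.float64(-5.7), np.float64(-4.3)] 0.07991063709123704 0.08147422451030865 0.03819908337221976
z 0.021557031051070097
side walls [[ 0.61387367  0.11633727]
 [ 0.61537713 -0.0768942 ]]
green ((0.46388500928878784, 0.10965236276388168), 0.03777046129107475)
yellow ((0.46365007758140564, 0.019996635615825653), 0.038540106266736984)
red ((0.46476584672927856, -0.06471645087003708), 0.03491471707820892)
[24.3 27.1 88.5 -0.  64.4 23. ]
```

>>> send_rows([
  [79,0,0,0,-0.12],
  [79,0,0,0,-0.12],
  [79,0,0,0,-0.12],
  [79,0,0,0,-0.12],
  [79,0,0,0,-0.12],
  [79,0,0,0,-0.12],
  [79,0,0,0,-0.12],
  [79,0,0,0,-0.12],
  [79,0,0,0,-0.12],
  [79,0,0,0,-0.12],
  [79,0,0,0,-0.12],
  [79,0,0,0,-0.12],
  [79,0,0,0,-0.02],
  [79,0,0,0,0],
  [79,0,0,0,0],
])

```text
time_s: 22.6
position: [0.4772, 0.3352, 0.2337]
tcp_rot: [[-0.996, 0.095, 0.0], [0.095, 0.996, 0.0], [-0.0, 0.0, -1.0]]
force: [-0.3, -0.3, -1.3]
opening: 0.687
grasp_force: 0.0
```

>>> send_rows([
  [79,-0.006,-0.017,0,0],
  [79,-0.012,-0.034,0,0],
  [79,-0.012,-0.034,0,0],
  [79,-0.012,-0.034,0,0],
  [79,-0.012,-0.034,0,0],
  [79,-0.012,-0.034,0,0],
  [79,-0.012,-0.034,0,0],
  [79,-0.012,-0.034,0,0],
  [79,-0.012,-0.034,0,0],
  [79,-0.012,-0.034,0,0],
  [79,-0.008,-0.015,0,0],
  [79,0,0,0,0],
  [79,0,0,0,0],
  [79,0,0,0,0],
])

```text
time_s: 23.77
position: [0.5667, -0.0112, 0.2334]
tcp_rot: [[-0.996, 0.092, -0.001], [0.092, 0.996, 0.001], [0.001, 0.001, -1.0]]
force: [-0.2, -0.0, -0.1]
opening: 0.689
grasp_force: 0.0
```

Straight down: 0.234 → 0.024.

>>> send_rows([
  [79,-0.001,0.001,0.02,0],
  [79,0,0,0.035,0],
  [79,0,0,0.035,0],
  [79,0,0,0.035,0],
  [79,0,0,0.035,0],
  [79,0,0,0.025,0],
  [79,0,0,0.015,0],
  [79,0,0,0.006,0],
  [79,0,0,0.002,0],
  [79,0,0,0,0],
  [79,0,0,0,0],
  [79,0,0,0,0],
])

```text
time_s: 24.77
position: [0.5693, -0.0107, 0.027]
tcp_rot: [[-0.996, 0.09, 0.003], [0.09, 0.996, -0.001], [-0.003, -0.0, -1.0]]
force: [0.1, 0.9, 0.3]
opening: 0.69
grasp_force: 0.1
```

>>> send_rows([
  [79,0,0,0.003,0],
  [79,0,0,0,0],
  [255,0,0,0,0],
  [255,0,0,0,0],
  [255,0,0,0,0],
  [255,0,0,0,0],
  [255,0,0,0,0],
  [255,0,0,0,0],
  [255,0,0,0,0],
])

```text
time_s: 25.52
position: [0.5685, -0.0108, 0.0226]
tcp_rot: [[-0.996, 0.091, 0.0], [0.091, 0.996, -0.0], [-0.0, -0.0, -1.0]]
force: [-0.1, 0.5, 1.4]
opening: 0.476
grasp_force: 30.0
```

>>> send_rows([
  [255,0,0,-0.01,0],
  [255,0,0,-0.02,0],
  [255,0,0,-0.03,0],
  [255,0,0,-0.035,0],
  [255,0,0,-0.035,0],
  [255,0,0,-0.02,0],
  [255,0.001,-0.016,0,0],
  [255,0.002,-0.028,0,0],
  [255,0.003,-0.035,0,0],
  [255,0.003,-0.035,0,0],
  [255,0.003,-0.035,0,0],
  [255,0.003,-0.035,0,0],
  [255,0.003,-0.035,0,0],
  [255,0.003,-0.035,0,0],
  [255,0.001,-0.028,0,0],
  [255,0.001,-0.02,0,0],
  [255,0,0,0,-0.09],
  [255,0,0,0,-0.09],
  [255,0,0,0,0],
  [255,0,0,0,0],
])

```text
time_s: 27.18
position: [0.5178, -0.3093, 0.1728]
tcp_rot: [[-0.996, -0.087, -0.0], [-0.087, 0.996, 0.0], [0.0, 0.0, -1.0]]
force: [-0.3, 0.7, -0.8]
opening: 0.478
grasp_force: 30.0
```

>>> send_rows([
  [255,0,-0.001,0.02,0],
  [255,0,0,0.035,0],
  [255,0,0,0.035,0],
  [255,0,0,0.03,0],
  [255,0,0,0.02,0],
  [255,0,0,0.008,0],
  [255,0,0,0,0],
  [255,0,0,0,0],
  [255,0,0,0,0],
])

```text
time_s: 27.93
position: [0.5193, -0.3112, 0.0262]
tcp_rot: [[-0.996, -0.089, 0.002], [-0.089, 0.996, -0.002], [-0.002, -0.002, -1.0]]
force: [0.5, -0.2, -1.7]
opening: 0.477
grasp_force: 30.0
```

```bash
python3 - <<'E'
from h import *
p,d=capture('scene');cv2.imwrite('pics/scene5.png',cv2.resize(p[120:260,140:310],None,fx=4,fy=4,interpolation=cv2.INTER_CUBIC))
E
```

```text
(no output)
```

View pics/scene5.png

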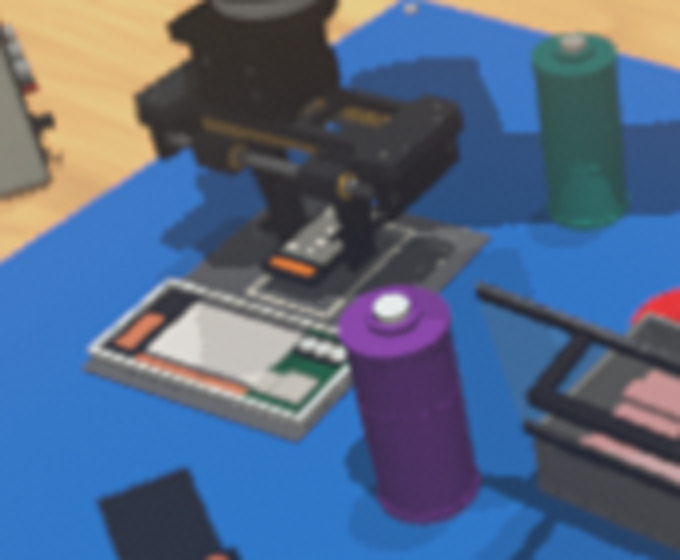

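The battery is held level over the outline, with its far end at (292,265) in the crop. I'll lower gently.

>>> send_rows([
  [255,0,0,0.002,0],
  [255,0,0,0.001,0],
  [255,0,0,0.001,0],
  [255,0,0,0,0],
  [255,0,0,0,0],
])

```text
time_s: 28.4
position: [0.5182, -0.3105, 0.0207]
tcp_rot: [[-0.996, -0.089, 0.0], [-0.089, 0.996, -0.0], [-0.0, -0.0, -1.0]]
force: [-0.9, 0.2, -0.2]
opening: 0.478
grasp_force: 30.0
```

>>> send_rows([
  [255,0,0,0.001,0],
  [255,0,0,0,0],
  [255,0,0,0,0],
])

```text
time_s: 28.65
position: [0.5182, -0.3105, 0.0195]
tcp_rot: [[-0.996, -0.089, -0.0], [-0.089, 0.996, 0.0], [0.0, 0.0, -1.0]]
force: [-0.4, -0.4, 0.1]
opening: 0.478
grasp_force: 30.0
```

>>> send_rows([
  [128,0,0,0.0005,0],
  [124,0,0,0,0],
  [110,0,0,0,0],
  [90,0,0,0,0],
  [90,0,0,0,0],
  [90,0,0,-0.01,0],
  [90,0,0,-0.03,0],
  [90,0,0,-0.035,0],
  [90,0,0,-0.035,0],
  [90,0,0,-0.035,0],
  [90,0,0,-0.035,0],
  [90,0,0,0,0],
  [90,0,0,0,0],
])

```text
time_s: 29.73
position: [0.519, -0.3106, 0.2018]
tcp_rot: [[-0.996, -0.089, 0.004], [-0.089, 0.996, -0.003], [-0.003, -0.003, -1.0]]
force: [-1.0, -0.2, -1.1]
opening: 0.644
grasp_force: 0.0
```

```bash
python3 - <<'E'
from h import *
p,d=capture('scene');cv2.imwrite('pics/scene6.png',cv2.resize(p[150:250,150:290],None,fx=5,fy=5,interpolation=cv2.INTER_CUBIC))
E
```

```text
(no output)
```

View pics/scene6.png

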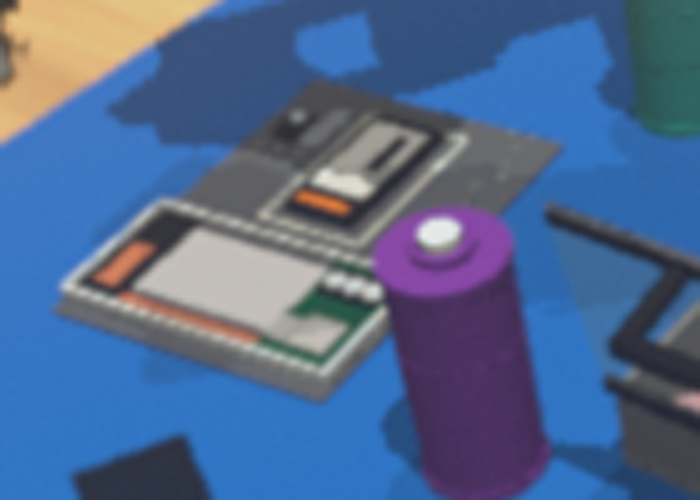

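The battery lies flat and centred inside the outline (crop centre about (365,175)). Next I turn and go back to the handle to shut the lid.

>>> send_rows([
  [182,0,0,0,0.12],
  [182,0,0,0,0.12],
  [182,0,0,0,0.12],
  [182,0,0,0,0.12],
  [182,0,0,0,0.12],
  [182,0,0,0,0.12],
  [182,0,0,0,0.12],
  [182,0,0,0,0.12],
  [182,0,0,0,0.12],
  [182,0,0,0,0.12],
  [182,0,0,0,0.12],
  [182,0,0,0,0.12],
  [182,0,0,0,0.12],
  [182,0,0,0,0.1],
  [182,0,0,0,0],
  [182,0,0,0,0],
])

```text
time_s: 31.12
position: [0.5171, -0.3094, 0.1971]
tcp_rot: [[-0.003, 1.0, -0.003], [1.0, 0.003, 0.003], [0.003, -0.003, -1.0]]
force: [0.3, -0.2, 0.4]
opening: 0.286
grasp_force: 0.0
```

>>> send_rows([
  [182,0.016,0.006,0,0],
  [182,0.032,0.015,0,0],
  [182,0.035,0.017,0,0],
  [182,0.035,0.017,0,0],
  [182,0.035,0.017,0,0],
  [182,0.035,0.017,0,0],
  [182,0.035,0.017,0,0],
  [182,0.035,0.017,0,0],
  [182,0.035,0.017,0,0],
  [182,0.025,0.01,0,0],
  [182,0.012,0.006,0,0],
  [182,0,0,0,0],
  [182,0,0,0,0],
  [182,0,0,0,0],
])

```text
time_s: 32.28
position: [0.6733, 0.0178, 0.1985]
tcp_rot: [[0.001, 1.0, -0.002], [1.0, -0.001, -0.001], [-0.001, -0.002, -1.0]]
force: [0.7, -0.5, -0.3]
opening: 0.291
grasp_force: 0.0
```

```bash
python3 - <<'E'
from h import *
p,d=capture('top');np.savez('top7.npz',p=p,d=d)
k=cv2.inRange(p,(0,0,0),(255,255,255))
C=cloud('top',d)
cv2.imwrite('pics/job7.png',cv2.resize(p[170:245,405:505],None,fx=5,fy=5,interpolation=cv2.INTER_CUBIC))
p2,d2=capture('scene');C2=cloud('scene',d2)
m=(abs(C2[...,1]-.02)<.034)&(C2[...,0]>.63)&(C2[...,0]<.72)&(C2[...,2]>.1)&(C2[...,2]<.16)&(p2.max(2)<70)
q=C2[m];print(len(q),np.percentile(q,[5,50,95],axis=0).round(4))
print(read_state()['position'])
E
```

```text
298 [[ 0.6416 -0.0097  0.1436]
 [ 0.6777  0.0203  0.148 ]
 [ 0.6824  0.0529  0.1562]]
[0.67352898 0.01742034 0.19890576]
```

View pics/job7.png

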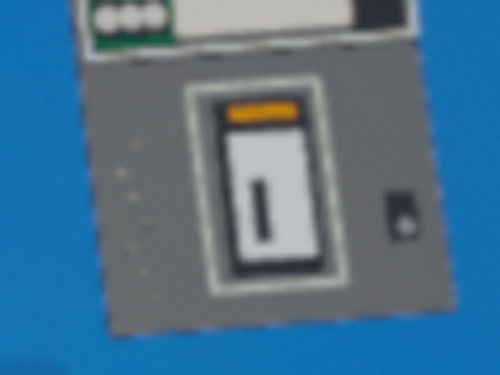

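The battery is well centred, about 2 mm off, and the bar is at x≈0.677, z≈0.143. I'll straddle it and follow the arc back.

>>> send_rows([
  [182,0.002,0.003,0,0],
  [182,0,0,0.02,0],
  [182,0,0,0.03,0],
  [182,0,0,0.015,0],
  [182,0,0,0,0],
  [182,0,0,0,0],
  [182,0,0,0,0],
])

```text
time_s: 32.97
position: [0.6783, 0.0208, 0.1353]
tcp_rot: [[0.001, 1.0, 0.002], [1.0, -0.001, -0.0], [-0.0, 0.002, -1.0]]
force: [0.2, -0.6, -0.3]
opening: 0.29
grasp_force: 0.0
```

>>> send_rows([
  [182,0,-0.005,0,0],
  [182,0,-0.0095,-0.004,0],
  [182,0,-0.01,-0.004,0],
  [182,0,-0.01,-0.003,0],
  [182,0,-0.0105,-0.002,0],
  [182,0,-0.0105,-0.001,0],
  [182,0,-0.011,0,0],
  [182,0,-0.011,0.001,0],
  [182,0,-0.01,0.002,0],
  [182,0,-0.01,0.003,0],
  [182,0,-0.01,0.004,0],
  [182,0,-0.009,0.005,0],
  [182,0,-0.009,0.006,0],
  [182,0,-0.008,0.007,0],
  [182,0,0,0,0],
  [182,0,0,0,0],
])

```text
time_s: 34.3
position: [0.5406, 0.022, 0.1206]
tcp_rot: [[-0.0, 1.0, -0.006], [1.0, 0.0, 0.001], [0.001, -0.006, -1.0]]
force: [-6.1, -0.1, 4.1]
opening: 0.287
grasp_force: 3.3
```

>>> send_rows([
  [182,0,-0.0075,0.0075,0],
  [182,0,-0.007,0.008,0],
  [182,0,-0.006,0.0085,0],
  [182,0,-0.005,0.009,0],
  [182,0,-0.0045,0.0095,0],
  [182,0,0,0,0],
  [182,0,0,0,0],
  [182,0,0,0,0],
])

```text
time_s: 34.97
position: [0.5153, 0.0213, 0.0785]
tcp_rot: [[0.0, 1.0, 0.003], [1.0, -0.0, -0.001], [-0.001, 0.003, -1.0]]
force: [-0.4, -1.1, -0.8]
opening: 0.288
grasp_force: 0.0
```

```bash
python3 - <<'E'
from h import *
p,d=capture('scene');cv2.imwrite('pics/scene8.png',cv2.resize(p[140:290,230:430],None,fx=3,fy=3))
E
```

```text
(no output)
```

View pics/scene8.png

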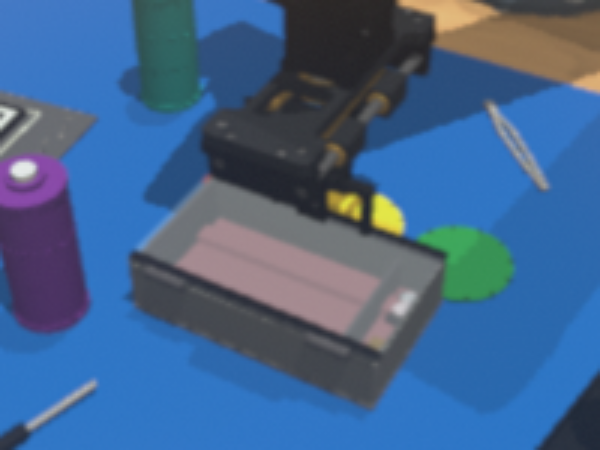

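The lid is shut. I lift off and go back to the red can.

>>> send_rows([
  [182,0,0,-0.02,0],
  [182,0,0,-0.035,0],
  [182,0,0,-0.035,0],
  [182,0,0,-0.02,0],
  [182,0.015,-0.006,0,0],
  [182,0.03,-0.012,0,0],
  [182,0.035,-0.014,0,0],
  [182,0.035,-0.014,0,0],
  [182,0.035,-0.014,0,0],
  [182,0.035,-0.014,0,0],
  [182,0.035,-0.014,0,0],
  [182,0.035,-0.012,0,0],
  [182,0.025,-0.01,0,0],
  [182,0.015,-0.004,0,0],
  [182,0,0,0,0],
  [182,0,0,0,0],
])

```text
time_s: 36.35
position: [0.3999, 0.3174, 0.1882]
tcp_rot: [[-0.003, 1.0, 0.002], [1.0, 0.003, 0.0], [0.0, 0.002, -1.0]]
force: [0.1, -0.3, -0.5]
opening: 0.285
grasp_force: 0.0
```

>>> send_rows([
  [50,0,0,0,-0.12],
  [50,0,0,0,-0.12],
  [50,0,0,0,-0.12],
  [50,0,0,0,-0.12],
  [50,0,0,0,-0.12],
  [50,0,0,0,-0.12],
  [50,0,0,0,-0.12],
  [50,0,0,0,-0.12],
  [50,0,0,0,-0.12],
  [50,0,0,0,-0.12],
  [50,0,0,0,-0.12],
  [50,0,0,0,-0.12],
  [50,0,0,0,-0.12],
  [50,0,0,0,-0.01],
  [50,0,0,0,0],
  [50,0,0,0,0],
  [50,0,0,0,0],
])

```text
time_s: 37.77
position: [0.4, 0.3162, 0.1877]
tcp_rot: [[-1.0, 0.003, 0.0], [0.003, 1.0, 0.0], [-0.0, 0.0, -1.0]]
force: [0.3, 0.2, -0.9]
opening: 0.802
grasp_force: 0.0
```

>>> send_rows([
  [50,-0.001,-0.001,0.02,0],
  [50,0,0,0.03,0],
  [50,0,0,0.03,0],
  [50,0,0,0.015,0],
  [50,0,0,0.0065,0],
  [50,0,0,0,0],
  [50,0,0,0,0],
  [255,0,0,0,0],
  [255,0,0,0,0],
  [255,0,0,0,0],
  [255,0,0,0,0],
  [255,0,0,0,0],
  [255,0,0,0,0],
])

```text
time_s: 38.85
position: [0.4012, 0.3158, 0.0869]
tcp_rot: [[-1.0, 0.001, 0.002], [0.001, 1.0, 0.001], [-0.002, 0.001, -1.0]]
force: [-0.0, -1.1, 6.8]
opening: 0.606
grasp_force: 30.0
```

>>> send_rows([
  [255,0,0,-0.015,0],
  [255,0,0,-0.02,0],
  [255,-0.003,-0.015,0,0],
  [255,-0.005,-0.03,0,0],
  [255,-0.006,-0.036,0,0],
  [255,-0.006,-0.036,0,0],
  [255,-0.006,-0.036,0,0],
  [255,-0.006,-0.036,0,0],
  [255,-0.006,-0.036,0,0],
  [255,-0.006,-0.036,0,0],
  [255,-0.006,-0.036,0,0],
  [255,-0.006,-0.036,0,0],
  [255,-0.003,-0.03,0,0],
  [255,-0.003,-0.022,0,0],
  [255,0,0,0,0],
  [255,0,0,0,0],
  [255,0,0,0,0],
])

```text
time_s: 40.27
position: [0.4614, -0.0688, 0.1207]
tcp_rot: [[-1.0, 0.001, -0.002], [0.001, 1.0, 0.001], [0.002, 0.001, -1.0]]
force: [-0.6, -0.1, -1.9]
opening: 0.607
grasp_force: 30.0
```

>>> send_rows([
  [255,-0.001,-0.001,0.015,0],
  [255,0,0,0.011,0],
  [255,0,0,0.005,0],
  [255,0,0,0.002,0],
  [255,0,0,0.001,0],
  [255,0,0,0.001,0],
  [255,0,0,0,0],
  [255,0,0,0,0],
])

```text
time_s: 40.93
position: [0.4625, -0.0693, 0.0869]
tcp_rot: [[-1.0, 0.0, -0.001], [0.0, 1.0, 0.001], [0.001, 0.001, -1.0]]
force: [-2.6, 3.7, 6.5]
opening: 0.602
grasp_force: 30.0
```

>>> send_rows([
  [50,0,0,0,0],
  [50,0,0,0,0],
  [50,0,0,0,0],
  [50,0,0,-0.015,0],
  [50,0,0,-0.03,0],
  [50,0,0,-0.035,0],
  [50,-0.002,0.02,0,0],
  [50,-0.002,0.036,0,0],
  [50,-0.002,0.036,0,0],
  [50,-0.002,0.036,0,0],
  [50,-0.002,0.036,0,0],
  [50,-0.002,0.036,0,0],
  [50,-0.002,0.036,0,0],
  [50,-0.002,0.036,0,0],
  [50,-0.002,0.036,0,0],
  [50,-0.002,0.036,0,0],
  [50,-0.002,0.026,0,0],
  [50,0,0,0,0],
  [50,0,0,0,0],
  [50,0,0,0,0],
])

```text
time_s: 42.6
position: [0.4854, 0.2989, 0.1658]
tcp_rot: [[-1.0, 0.0, -0.001], [0.0, 1.0, -0.001], [0.001, -0.001, -1.0]]
force: [-0.4, -0.3, -0.1]
opening: 0.798
grasp_force: 0.0
```

>>> send_rows([
  [50,0,0,0.025,0],
  [50,0,0,0.03,0],
  [50,0,0,0.015,0],
  [50,0,0,0.01,0],
  [50,0,0,0,0],
  [50,0,0,0,0],
  [255,0,0,0,0],
  [255,0,0,0,0],
  [255,0,0,0,0],
  [255,0,0,0,0],
  [255,0,0,0,0],
  [255,0,0,0,0],
])

```text
time_s: 43.6
position: [0.4862, 0.2999, 0.0869]
tcp_rot: [[-1.0, 0.001, 0.002], [0.001, 1.0, 0.001], [-0.002, 0.001, -1.0]]
force: [-0.4, -0.0, 5.2]
opening: 0.566
grasp_force: 30.0
```

>>> send_rows([
  [255,0,0,-0.015,0],
  [255,0,0,-0.02,0],
  [255,0.001,-0.014,0,0],
  [255,0.002,-0.028,0,0],
  [255,0.003,-0.034,0,0],
  [255,0.003,-0.034,0,0],
  [255,0.003,-0.034,0,0],
  [255,0.003,-0.034,0,0],
  [255,0.002,-0.034,0,0],
  [255,0.002,-0.034,0,0],
  [255,0.001,-0.02,0,0],
  [255,0.001,-0.014,0,0],
  [255,0,0,0,0],
  [255,0,0,0,0],
  [255,0,0,0,0],
])

```text
time_s: 44.85
position: [0.4637, 0.0197, 0.1206]
tcp_rot: [[-1.0, 0.001, -0.001], [0.001, 1.0, 0.0], [0.001, 0.0, -1.0]]
force: [0.3, 0.9, -2.1]
opening: 0.568
grasp_force: 30.0
```

>>> send_rows([
  [255,0,0,0.015,0],
  [255,0,0,0.011,0],
  [255,0,0,0.005,0],
  [255,0,0,0.002,0],
  [255,0,0,0.001,0],
  [255,0,0,0.001,0],
  [255,0,0,0,0],
  [255,0,0,0,0],
])

```text
time_s: 45.52
position: [0.4639, 0.0203, 0.0869]
tcp_rot: [[-1.0, 0.0, -0.0], [0.0, 1.0, 0.001], [0.0, 0.001, -1.0]]
force: [-2.1, 2.5, 5.2]
opening: 0.566
grasp_force: 30.0
```

Release and go to the dispenser at (0.566, 0.2856).

>>> send_rows([
  [50,0,0,0,0],
  [50,0,0,0,0],
  [50,0,0,0,0],
  [50,0,0,-0.015,0],
  [50,0,0,-0.03,0],
  [50,0,0,-0.035,0],
  [50,-0.008,0.02,0,0],
  [50,-0.013,0.034,0,0],
  [50,-0.013,0.034,0,0],
  [50,-0.013,0.034,0,0],
  [50,-0.013,0.034,0,0],
  [50,-0.013,0.034,0,0],
  [50,-0.013,0.034,0,0],
  [50,-0.009,0.024,0,0],
  [50,-0.007,0.017,0,0],
  [50,0,0,0,0],
  [50,0,0,0,0],
  [50,0,0,0,0],
])

```text
time_s: 47.02
position: [0.566, 0.2836, 0.1656]
tcp_rot: [[-1.0, 0.001, -0.001], [0.001, 1.0, -0.001], [0.001, -0.001, -1.0]]
force: [0.8, 0.3, -0.0]
opening: 0.803
grasp_force: 0.0
```

>>> send_rows([
  [50,0,0,0.025,0],
  [50,0,0,0.03,0],
  [50,0,0,0.015,0],
  [50,0,0,0.01,0],
  [50,0,0,0,0],
  [50,0,0,0,0],
  [255,0,0,0,0],
  [255,0,0,0,0],
  [255,0,0,0,0],
  [255,0,0,0,0],
  [255,0,0,0,0],
  [255,0,0,0,0],
])

```text
time_s: 48.02
position: [0.5674, 0.2844, 0.0871]
tcp_rot: [[-1.0, 0.001, 0.002], [0.001, 1.0, 0.0], [-0.002, 0.0, -1.0]]
force: [0.2, -1.6, 4.8]
opening: 0.588
grasp_force: 29.8
```

>>> send_rows([
  [255,0,0,-0.015,0],
  [255,0,0,-0.02,0],
  [255,0.008,-0.013,0,0],
  [255,0.015,-0.025,0,0],
  [255,0.02,-0.032,0,0],
  [255,0.02,-0.032,0,0],
  [255,0.018,-0.032,0,0],
  [255,0.014,-0.025,0,0],
  [255,0.01,-0.016,0,0],
  [255,0,0,0,0],
  [255,0,0,0,0],
  [255,0,0,0,0],
])

```text
time_s: 49.02
position: [0.4626, 0.1099, 0.1211]
tcp_rot: [[-1.0, 0.001, 0.002], [0.001, 1.0, 0.0], [-0.002, 0.0, -1.0]]
force: [0.8, 1.1, -2.0]
opening: 0.587
grasp_force: 29.8
```

>>> send_rows([
  [255,0,0,0.015,0],
  [255,0,0,0.011,0],
  [255,0,0,0.005,0],
  [255,0,0,0.002,0],
  [255,0,0,0.001,0],
  [255,0,0,0.001,0],
  [255,0,0,0,0],
  [255,0,0,0,0],
])

```text
time_s: 49.68
position: [0.4621, 0.1101, 0.087]
tcp_rot: [[-1.0, 0.001, 0.002], [0.001, 1.0, 0.001], [-0.002, 0.001, -1.0]]
force: [-0.7, 2.4, 4.2]
opening: 0.585
grasp_force: 29.6
```

Release, rise and move aside over the tray for a final check.

>>> send_rows([
  [50,0,0,0,0],
  [50,0,0,0,0],
  [50,0,0,0,0],
  [50,0,0,-0.015,0],
  [50,0,0,-0.03,0],
  [50,0,0,-0.035,0],
  [50,0,0,-0.035,0],
  [50,0,0.035,-0.02,0],
  [50,0,0.035,0,0],
  [50,0,0.035,0,0],
  [50,0,0.035,0,0],
  [50,0,0.035,0,0],
  [50,0,0.035,0,0],
  [50,0,0.035,0,0],
  [50,0,0.035,0,0],
  [50,0,0,0,0],
  [50,0,0,0,0],
  [50,0,0,0,0],
])

```text
time_s: 51.18
position: [0.4612, 0.3888, 0.2204]
tcp_rot: [[-1.0, 0.0, -0.001], [0.0, 1.0, -0.002], [0.001, -0.002, -1.0]]
force: [-0.3, -1.3, -0.3]
opening: 0.805
grasp_force: 0.0
```

```bash
python3 - <<'E'
from h import *
p,d=capture('top');C=cloud('top',d);Z=C[...,2]
cv2.imwrite('pics/top9.png',cv2.resize(p[130:255,245:505],None,fx=3,fy=3,interpolation=cv2.INTER_CUBIC))
for n,b in dict(disp=(250,195,296,245),flux=(296,200,335,245),red=(335,200,380,250)).items():
    k=np.zeros((400,640),bool);k[b[1]:b[3],b[0]:b[2]]=1
    for lo,hi in((.118,.14),(.105,.118)):
        q=C[k&(Z>lo)&(Z<hi)]
        if len(q)>5:print(n,lo,len(q),cv2.minEnclosingCircle(q[:,:2].astype(np.float32)),np.median(q[:,2]))
print(read_state()['force'])
E
```

```text
disp 0.118 336 ((0.46283435821533203, 0.10913118720054626), 0.021756911650300026) 0.1296939246265819
disp 0.105 134 ((0.46339619159698486, 0.10875222086906433), 0.026274101808667183) 0.11126327496111577
flux 0.118 267 ((0.46205148100852966, 0.021625932306051254), 0.02019178867340088) 0.1311164631189472
flux 0.105 168 ((0.4622443616390228, 0.021403884515166283), 0.0248581450432539) 0.11379684940627943
red 0.118 531 ((0.4622282087802887, -0.06838527321815491), 0.02735295332968235) 0.1229574538405187
red 0.105 16 ((0.46269911527633667, -0.06872422248125076), 0.027562405914068222) 0.11650445082356864
[-0.24903013  0.06418818 -0.64906409]
```

View pics/top9.png

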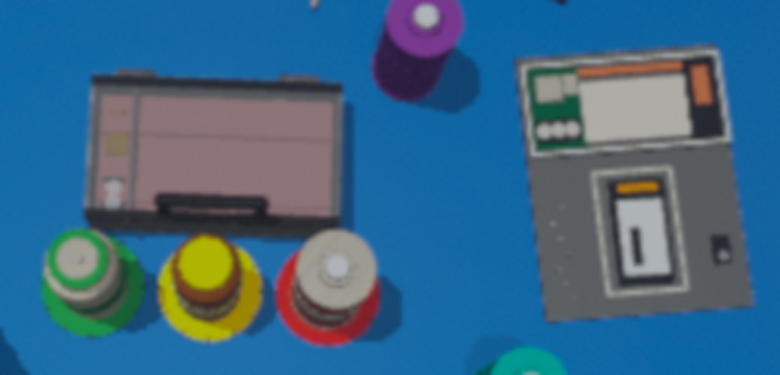

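All three containers stand centred on their own coasters to within about 2 mm, (80,280), (208,290) and (328,295). The lid is shut and the battery sits in the outline at (640,232).

```bash
python3 -c "
from rig import *
print(hand_in())"
```

```text
the job is handed in; nothing more can be done
None
```

The job is handed in at about 51 s of the 144 s: in the last picture the battery lies in the outline, the lid is shut and each container stands about 2 mm from the centre of its own coaster; the battery fell an estimated 4 mm on release, and the hand-in returned no verdict.

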